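Make up a watch-assembly kit carrier

ROBOT

A 7-joint arm with a two-finger parallel gripper is mounted at the origin on the work surface. World frame = base frame: x ahead of the robot, y to its left, z up, the work surface at z = 0. Lengths are in m, angles in rad, forces in N, time in s.
With the tool pointing down it reaches from about 0.4 to 0.9 m from the base axis. Payload 5.6 kg.
Tool frame: the origin (TCP) lies midway between the tips of the shut fingers; the grasp point (between the pads) lies 19 mm behind it; y points along the fingers, z is the direction in which the jaws open and shut, and the axes are right-handed (so a half turn about y gives the same grasp; the last joint's range is limited). The gripper opens to 92 mm and grips with 3 to 60 N. Pads are 20 mm wide; open, the fingers measure 128 mm over their backs; the gripper's body (75 mm by 189 mm) begins 69 mm behind the grasp point.
Start: joints at [1.189, 0.468, -0.012, 1.603, 0.006, 1.071, -0.056], TCP at [0.216, -0.613, 0.215] pointing down, gripper open.
Joint ranges: [-2.53, 2.53], [-0.31, 2.02], [-1.57, 1.55], [0.28, 2.44], [-1.29, 4.43], [0.15, 1.84], [-2.92, 2.92]. Speed limits (rad/s): [2.57, 2.57, 3.14, 3.14, 3.14, 3.14, 3.14].

INTERFACE

Orientations are given as a 3x3 rotation matrix whose columns are the frame's x, y, z axes.
In Python, from station import env, effector, solver, viewer, workorder, search_frame, tip_of gives the robot as it stands. Calls block until the motion is done:
- env.reach(position, orientation): joint-space move of the TCP to a pose.
- env.movel(position, frame=None, rate=0.15): straight line of the TCP; frame=None keeps the orientation; rate is the mean speed in m/s.
- env.goto_joints(angles): joint-space move.
- effector.release() and effector.grasp(squeeze=None): open the fingers fully, or close them until they stop; squeeze is the grip in N (None keeps the last).
- env.pause(seconds).
- solver.inverse_kinematics(position, orientation): joint angles nearest the present ones, or None.
- env.sense(): the state.
- viewer.read_camera(name): name is "side" or "top" or "wrist"; returns (picture, depth): 400x640x3 uint8, red, green, blue; 400x640 float32, m along the optical axis (not along the pixel's ray), 0 where there is no reading.
- viewer.camera_info(name): a dict with "intrinsics" (3x3 intrinsics, pixels), "eye" and "rotation" of the camera in the world; the wrist camera has in their place "T_tool_cam" (4x4, takes a point from camera to tool coordinates, whose origin is the TCP and whose axes are the tool frame's). Camera axes: x right, y up, looking along -z (the intrinsics and any distortion apply to the point x, -y, -z); pixel columns grow to the right and rows downward; lengths in m; the calibration is good to about 2 mm. A picture is of the moment at which its call begins: read the wrist's pose just before it. camera_info takes no time and is no camera call.
A pose or a line that the arm cannot do raises env.PlanningError and nothing moves.
- workorder.finish_job(): hands the job in, once; it reports no verdict.
Trained networks look in the newest picture that a camera, given by its name, has taken for a name from the list of things; names that differ only in an ending like _2 or _b are one class to them, and where a whole thing is asked for, a point or a joint stands for the part that bears it (a point fixed in the world has none). Each returns a list of dicts, best first, with "score" (0 to 1); they miss things now and then, are a little off and sometimes report something else, mostly with a low value. They report only what shows in the picture. A call takes as long as a camera call. They do not tell look-alikes from the thing itself.
- search_frame(camera, name): "at" ([x, y, z] in m, in world coordinates, good to about 4 mm: the middle of the surface that is visible of it).
- tip_of(camera, name): "at" ([x, y, z] in m, in world coordinates, good to about 4 mm: a listed point, or the origin of a listed thing).
The state is a dict: "t": time; "joint_positions": joint angles; "joint_velocities": joint speeds; "tau": joint torques, N m; "ee_pos": TCP position; "tcp_rot": TCP orientation; "wrist_force": force on the tool from outside, world axes, zero at the start; "moment": the same for the moment, N m; "gripper_width": finger opening in m.
Only numpy, scipy, OpenCV 4.12 (cv2) and the standard library are available. Lean on these libraries where they do the work, as an engineer would, in place of code of your own. Each camera call takes 0.05 s, during which the arm holds its last target. There are 200 camera calls.

TASK

Make up the kit carrier: first, before any vial goes on it, swing the red stop arm fully across the foot of the sloping rack so that nothing can roll out, then move every glass vial from the blue tray onto the rack, lying crosswise behind the stop. Lay the two round movement holders flat in the carrier's square pockets, one in each, blue face up. Leave the oil jar, the loupe, the red parts box and the tweezers where they are, and mind that the vials roll.

Things in the scene. Friction and masses are not known exactly. Their poses are not given: they have to be found in the camera images.
- carrier: Fixed aluminium base plate, 205 x 192 x 8 mm, origin centred near its middle on the bench, z up. Its x runs up the slope of the rack, its y across. The rack (green side walls, white floor, on the -y side) takes its vials with their axes along this y. The two square pockets are on the +y side.
- rack_foot (a point): Middle of the lower, open end of the rack floor (on its surface; axes as the carrier's). The floor runs 170 mm along +x, rising at 10 degrees (z = 0.176 x), 74 mm wide between side walls 8 mm above it, with a like lip at the top. Vials roll down to this end; behind the closed stop the k-th vial's middle rests about 9 + 26 k mm (k = 0, 1, ..) along x.
- stop_arm (a joint): Swing of the red stop arm about its upright hinge at the rack's foot, rad: 0 is swung out towards the robot (open), 1.15 is its end stop with the arm straight across the foot (closed). Growing values turn anticlockwise seen from above. It stays where it is left; about 1 N at the knob moves it.
- stop_hinge (a point): Point on the upright hinge axis of the stop arm, 27 mm above the bench (axes as the carrier's). The arm is a bar 14 mm high (20 to 34 mm above the bench) and 10 mm thick, which when closed points along the carrier's -y and reaches 88 mm from the hinge.
- stop_knob (a point): Top centre of the black upright knob on the stop arm, 66 mm above the bench: 14 mm in diameter, 32 mm tall, 60 mm from the hinge axis.
- pocket1 (a point): Centre of the floor of the square pocket nearer the stop (axes as the carrier's): 68 x 68 mm inside, walls 4 mm thick and 8 mm high above its floor; the floor is 8 mm above the bench. The two pockets share a wall.
- pocket2 (a point): Centre of the floor of the square pocket farther from the stop (axes as the carrier's): 68 x 68 mm inside, walls 4 mm thick and 8 mm high above its floor; the floor is 8 mm above the bench. The two pockets share a wall.
- holder1: Movement holder, a disc 46 mm in diameter, 12 mm thick, 50 g, origin at its centre. Its x axis is the disc axis and points out of the blue face (4 mm blue layer, steel centre); the rest is yellow. It starts on edge in a stand, centre 29 mm above the bench. Stood on edge by one pocket wall it stays; pushed at its upper part along its axis, it falls flat towards the wall facing it.
- holder2: Movement holder, a disc 46 mm in diameter, 12 mm thick, 50 g, origin at its centre. Its x axis is the disc axis and points out of the blue face (4 mm blue layer, steel centre); the rest is yellow. It starts on edge in a stand, centre 29 mm above the bench. Stood on edge by one pocket wall it stays; pushed at its upper part along its axis, it falls flat towards the wall facing it.
- stand1: Fixed dark wooden stand, 44 x 74 x 20 mm, origin under its centre on the bench, with a slot 15 mm wide and 14 mm deep along its y that holds a movement holder.
- stand2: Fixed dark wooden stand, 44 x 74 x 20 mm, origin under its centre on the bench, with a slot 15 mm wide and 14 mm deep along its y that holds a movement holder.
- tray: Fixed blue tray, 222 mm square, origin under its centre on the bench: floor 4 mm thick, split into 2 x 2 compartments by ribs; ribs and rim are 4 mm wide and stand 7 mm above the floor. At the start each vial lies in a compartment of its own. A wooden bench lip 16 mm high frames the green mat.
- vial1: Glass vial with an orange cap, a plain cylinder 26 mm in diameter and 62 mm long, about 40 g, lying on its side; origin at its middle, x along its axis towards the cap. It rolls easily on its side. May be absent.
- vial2: Glass vial with an orange cap, a plain cylinder 26 mm in diameter and 62 mm long, about 40 g, lying on its side; origin at its middle, x along its axis towards the cap. It rolls easily on its side. May be absent.
- vial3: Glass vial with an orange cap, a plain cylinder 26 mm in diameter and 62 mm long, about 40 g, lying on its side; origin at its middle, x along its axis towards the cap. It rolls easily on its side. May be absent.
- vial4: Glass vial with an orange cap, a plain cylinder 26 mm in diameter and 62 mm long, about 40 g, lying on its side; origin at its middle, x along its axis towards the cap. It rolls easily on its side. May be absent.
- oil_jar: Amber jar with black cap, 38 mm in diameter, 50 mm tall, origin under its centre. Leave alone.
- loupe: Black eye loupe, 38 mm in diameter, 34 mm tall, origin under its centre. Leave alone.
- parts_box: Flat red box, 60 x 80 x 22 mm, origin under its centre. Leave alone.
- tweezers: Steel tweezers lying flat, 110 mm long, 9 mm high, origin under the middle. Leave alone.
There are look-alikes about, which are no part of the job. What is shaped like the holder1 but green or pink is not meant.

How it is judged:
By the outcome, as a careful person would: the job done as asked, in the order asked, and still so for the second after the job is handed in, with the robot touching nothing.
Of vial1, vial2, vial3, vial4 only 2 to 4 are there at a start; the rules pass over those that are not, and their reading is None.
At some moment in a run one of vial1, vial2, vial3, vial4 may be knocked a few centimetres aside while the robot is not near it.
It also fails if it takes over 210 s, if anything falls off the work surface, if the arm or the gripper's body presses on something with over 40 N, if the wrist force passes 120 N, or if a joint passes its speed limit or range.

## Working session

There is one attempt and no reset: what is moved stays moved. The work goes in short steps, each a Python script; the robot and the scene stay as the last script left them, time stands still between calls to the robot, and variables do not carry over. Pictures are saved under pics/ and viewed, about 12 in all and at most 16, crops included, and the job is handed in when it is done.

```bash
ls; mkdir -p pics; cat > h.py <<'E'
import numpy as np, cv2
from station import env, effector, solver, viewer, workorder, search_frame, tip_of
def snap(cam,fn=None):
    s=env.sense(); im,d=viewer.read_camera(cam)
    if fn: cv2.imwrite('pics/'+fn,cv2.cvtColor(im,cv2.COLOR_RGB2BGR))
    return im,d,s
def campose(cam,s):
    i=viewer.camera_info(cam)
    if 'eye' in i: return np.array(i['intrinsics']),np.array(i['rotation']),np.array(i['eye'])
    T=np.array(i['T_tool_cam']);R=np.array(s['tcp_rot'])
    return np.array(i['intrinsics']),R@T[:3,:3],R@T[:3,3]+np.array(s['ee_pos'])
def cloud(cam,d,s):
    K,R,e=campose(cam,s)
    v,u=np.mgrid[:d.shape[0],:d.shape[1]]
    P=np.stack([(u-K[0,2])/K[0,0]*d,-(v-K[1,2])/K[1,1]*d,-d],-1)
    return P@R.T+e
def rot(th):
    "tool down, jaw axis (tool z) along world angle th"
    z=np.array([np.cos(th),np.sin(th),0]);y=np.array([0,0,-1.]);x=np.cross(y,z)
    return np.stack([x,y,z],1)
E
python3 - <<'E'
from h import *
for c in ('top','side'):
    im,d,s=snap(c,c+'0.png'); i=viewer.camera_info(c); print(c,i)
    for n in ['carrier','rack_foot','stop_hinge','stop_knob','pocket1','pocket2','holder1','stand1','tray','vial1','oil_jar','loupe','parts_box','tweezers']:
        print(n,[(np.round(r['at'],3).tolist(),round(r['score'],2)) for r in tip_of(c,n)])
print(env.sense(), viewer.camera_info('wrist'))
E
```

```text
pics
top {'intrinsics': array([[365.72481797,   0.        , 319.87773124],
       [  0.        , 365.72481797, 202.85759518],
       [  0.        ,   0.        ,   1.        ]]), 'eye': array([ 0.40439719, -0.06503081,  0.88032122]), 'rotation': array([[-0.02282474,  0.98463651, -0.17311839],
       [-0.99917474, -0.0282868 , -0.02914946],
       [-0.03359859,  0.1723102 ,  0.98446957]])}
carrier []
rack_foot [([0.5, -0.229, 0.013], 0.91)]
stop_hinge [([0.499, -0.177, 0.023], 0.91)]
stop_knob [([0.443, -0.207, 0.064], 0.49), ([0.484, 0.304, 0.015], 0.26)]
pocket1 [([0.628, -0.151, 0.009], 0.96), ([0.554, -0.138, 0.009], 0.59)]
pocket2 [([0.628, -0.151, 0.009], 0.96), ([0.554, -0.138, 0.009], 0.59)]
holder1 [([0.46, 0.004, 0.03], 0.68), ([0.294, -0.269, 0.024], 0.58), ([0.595, 0.017, 0.029], 0.46)]
stand1 [([0.462, 0.008, -0.006], 0.95), ([0.596, 0.009, -0.001], 0.77)]
tray [([0.53, 0.241, 0.003], 0.9)]
vial1 [([0.592, 0.289, 0.017], 0.85), ([0.477, 0.304, 0.019], 0.83), ([0.465, 0.19, 0.024], 0.8), ([0.572, 0.185, 0.013], 0.76)]
oil_jar [([0.767, -0.01, -0.001], 0.82), ([0.767, 0.135
[... 2355 characters left out ...]
28644683e-05]]), 'wrist_force': array([ 0.03637682, -0.10234779,  0.10669703]), 'moment': array([ 0.01446122,  0.03018858, -0.03785907]), 'gripper_width': 0.0920590627342449} {'intrinsics': array([[309.46866252,   0.        , 319.76749909],
       [  0.        , 309.46866252, 201.77857571],
       [  0.        ,   0.        ,   1.        ]]), 'T_tool_cam': array([[-1.30825734e-03, -9.54999919e-01, -2.96603176e-01,
        -8.41058068e-02],
       [-9.57820383e-04,  2.96604490e-01, -9.54999926e-01,
        -1.70533777e-01],
       [ 9.99998686e-01, -9.65293095e-04, -1.30275339e-03,
         4.71789336e-05],
       [ 0.00000000e+00,  0.00000000e+00,  0.00000000e+00,
         1.00000000e+00]])}
```

View pics/top0.png

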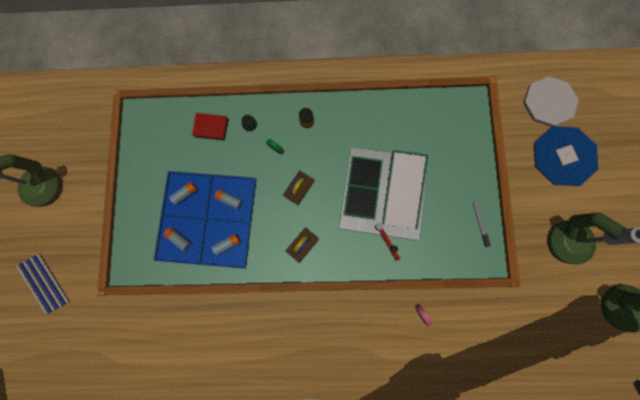

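View pics/side0.png

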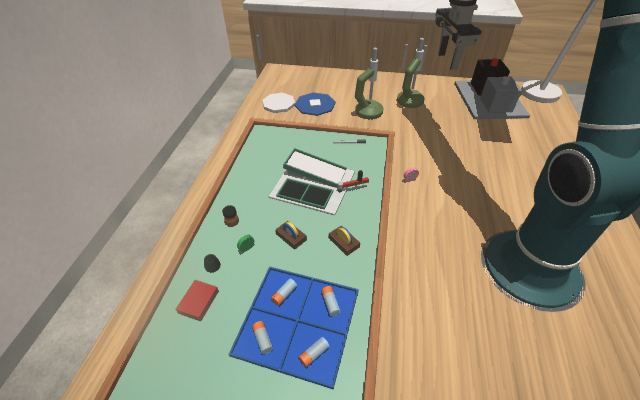

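Four vials lie in the tray. The yellow/blue holders stand in the stands near (300,187) and (302,245) in the top view. The green and pink discs are decoys. Next I'll take close wrist views.

```bash
python3 - <<'E'
from h import *
for n,p in (('car',(0.53,-0.14,0.24)),('std',(0.53,0.05,0.22)),('tray',(0.53,0.27,0.24))):
    env.reach(np.array(p),rot(0)); env.pause(0.3)
    im,d,s=snap('wrist',n+'1.png'); np.savez('pics/'+n+'.npz',im=im,d=d,P=cloud('wrist',d,s))
    print(n,s['t'],np.round(s['joint_positions'],2),s['ee_pos'].round(3))
    for q in {'car':['carrier','rack_foot','stop_hinge','stop_knob','pocket1'],'std':['holder1','stand1'],'tray':['tray','vial1']}[n]:
        print(q,[(np.round(r['at'],4).tolist(),round(r['score'],2)) for r in tip_of('wrist',q)])
a=[cv2.imread(f'pics/{n}1.png') for n in('car','std','tray')]
cv2.imwrite('pics/m1.png',np.vstack([np.hstack([cv2.resize(x,(400,250)) for x in a[:2]]),np.hstack([cv2.resize(a[2],(400,250)),np.zeros((250,400,3),np.uint8)])]))
E
```

```text
car 3.8417 [ 0.65  0.33 -0.55  1.8   0.2   1.07  0.03] [ 0.53 -0.14  0.24]
carrier [([0.5901, -0.1957, 0.0018], 0.74), ([0.4588, 0.0061, 0.0016], 0.55)]
rack_foot [([0.4966, -0.227, 0.0152], 0.76)]
stop_hinge [([0.497, -0.1758, 0.0285], 0.66)]
stop_knob [([0.438, -0.2043, 0.0633], 0.69)]
pocket1 [([0.5607, -0.1379, 0.0068], 0.78), ([0.6289, -0.148, 0.0037], 0.64)]
std 5.225 [ 0.36  0.34 -0.63  1.85  0.23  1.02 -0.36] [0.53  0.049 0.22 ]
holder1 [([0.4607, 0.0095, 0.0289], 0.92), ([0.7066, 0.0718, 0.022], 0.72), ([0.5962, 0.0169, 0.0278], 0.62)]
stand1 [([0.4612, 0.0059, 0.0027], 0.6), ([0.6, 0.0128, 0.002], 0.6)]
tray 6.5583 [-0.01  0.44 -0.68  1.68  0.31  1.12 -0.78] [0.531 0.269 0.24 ]
tray [([0.5228, 0.24, 0.002], 0.79)]
vial1 [([0.48, 0.3083, 0.0197], 0.87), ([0.5706, 0.1842, 0.0172], 0.64), ([0.4644, 0.1872, 0.0171], 0.55)]
```

View pics/m1.png

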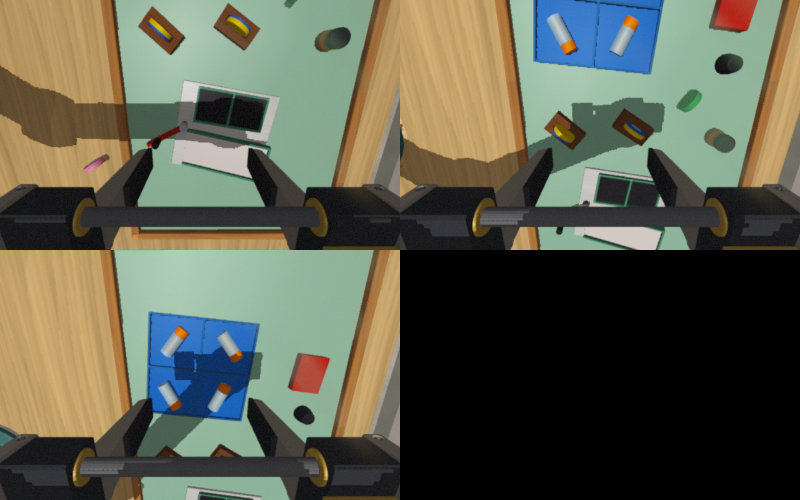

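```bash
cat >> h.py <<'E'
def rectfit(pts):
    (c,(w,h),a)=cv2.minAreaRect((pts*1000).astype(np.float32))
    if w<h: w,h,a=h,w,a+90
    return np.round(np.array(c)/1000,4),round(w,1),round(h,1),round((a+90)%180-90,1)   # centre, long, short, angle of long side
def comps(P,mask,minpx=25):
    n,l,st,_=cv2.connectedComponentsWithStats(mask.astype(np.uint8))
    return [l==k for k in range(1,n) if st[k,4]>=minpx]
def box(P,x0,x1,y0,y1,z0,z1):
    return (P[...,0]>x0)&(P[...,0]<x1)&(P[...,1]>y0)&(P[...,1]<y1)&(P[...,2]>z0)&(P[...,2]<z1)
def vials(P,im,orig=None):
    hsv=cv2.cvtColor(im,cv2.COLOR_RGB2HSV); out=[]
    m=box(P,.38,.68,.1,.38,.016,.045)
    for c in comps(P,m,80):
        r=rectfit(P[c][:,:2]); q=P[c]
        og=c&(hsv[...,0]<20)&(hsv[...,1]>130)
        cap=P[og][:,:2].mean(0) if og.sum()>5 else None
        out.append((*r,round(float(np.percentile(q[:,2],95)),4),None if cap is None else cap.round(3)))
    return out
E
python3 - <<'E'
from h import *
im,d,s=snap('top'); P=cloud('top',d,s)
W={n:np.load(f'pics/{n}.npz') for n in('car','std','tray')}
for nm,P_,im_ in (('top',P,im),('tray',W['tray']['P'],W['tray']['im'])):
    for v in vials(P_,im_): print(nm,'vial',v)
for nm,P_,im_ in (('top',P,im),('car',W['car']['P'],W['car']['im']),('std',W['std']['P'],W['std']['im'])):
    m=box(P_,.38,.46,-.05,.05,-.02,.02); 
    bz=P_[box(P_,.52,.56,-.09,-.03,-.03,.03)][:,2]; print(nm,'mat z',np.percentile(bz,[5,50,95]).round(4))
    hsv=cv2.cvtColor(im_,cv2.COLOR_RGB2HSV)
    for st in ((.46,.007),(.598,.012)):
        b=box(P_,st[0]-.06,st[0]+.06,st[1]-.06,st[1]+.06,.012,.07)
        print(' stand',rectfit(P_[b][:,:2]),b.sum())
        t=b&(P_[...,2]>.026); q=P_[t]
        if len(q)<10: continue
        bl=t&(hsv[...,0]>95)&(hsv[...,0]<135)&(hsv[...,1]>80); ye=t&(hsv[...,0]>15)&(hsv[...,0]<38)&(hsv[...,1]>80)
        print(' holder',rectfit(q[:,:2]),np.percentile(q[:,2],98).round(4),len(q),'blue',P_[bl][:,:2].mean(0).round(4),'yel',P_[ye][:,:2].mean(0).round(4))
    # knob
    t=box(P_,.40,.49,-.25,-.15,.05,.085); q=P_[t]; print(' knob',q[:,:2].mean(0).round(4),np.percentile(q[:,2],[50,95]).round(4),len(q),rectfit(q[:,:2]))
    # carrier white/green/dark
    b=box(P_,.47,.76,-.33,-.07,.005,.055)
    cs=sorted(comps(P_,b),key=lambda c:-c.sum())[:2]
    for c in cs: print(' carrier comp',rectfit(P_[c][:,:2]),c.sum())
E
```

```text
top vial (array([0.5901, 0.2937]), 62.2, 26.0, -52.8, 0.0319, array([0.601, 0.272]))
top vial (array([0.5727, 0.183 ]), 63.0, 25.0, 62.3, 0.032, array([0.582, 0.203]))
top vial (array([0.4792, 0.304 ]), 63.3, 25.4, 51.5, 0.0323, array([0.493, 0.32 ]))
top vial (array([0.4641, 0.1866]), 62.3, 25.7, -62.5, 0.0321, array([0.473, 0.163]))
tray vial (array([0.4788, 0.3034]), 62.3, 25.6, 51.3, 0.0307, array([0.494, 0.322]))
tray vial (array([0.5906, 0.2939]), 61.9, 25.6, -54.6, 0.0308, array([0.604, 0.275]))
tray vial (array([0.4646, 0.1859]), 62.5, 25.1, -62.6, 0.0305, array([0.478, 0.166]))
tray vial (array([0.5721, 0.1825]), 63.1, 25.3, 62.8, 0.0308, array([0.582, 0.205]))
top mat z [-0.0005  0.0019  0.0048]
 stand (array([0.4586, 0.0065]), 73.8, 44.0, -40.8) 575
 holder (array([0.4582, 0.0068]), 44.2, 12.8, -42.1) 0.0537 120 blue [0.4547 0.0024] yel [0.4592 0.0082]
 stand (array([0.5976, 0.013 ]), 74.2, 44.1, -33.9) 548
 holder (array([0.597 , 0.0134]), 44.2, 12.5, -35.0) 0.0532 129 blue [0.5976 0.0178] yel [0.5942 0.0108]
 knob [ 0.4424 -0.2012] [0.066  0.0698] 39 (array([ 0.4426, -0.
[... 495 characters left out ...]
 ] 155 (array([ 0.4431, -0.2029]), 13.4, 13.3, -74.5)
 carrier comp (array([ 0.5762, -0.1937]), 212.5, 191.3, -9.8) 19414
std mat z [0.0002 0.0014 0.003 ]
 stand (array([0.4584, 0.0054]), 74.0, 44.8, -41.0) 1985
 holder (array([0.4584, 0.006 ]), 44.8, 12.6, -41.0) 0.0523 575 blue [0.4539 0.0039] yel [0.4604 0.0091]
 stand (array([0.5977, 0.0119]), 75.2, 44.2, -34.2) 1966
 holder (array([0.5975, 0.0126]), 44.8, 12.4, -33.9) 0.0528 474 blue [0.5976 0.018 ] yel [0.5917 0.0137]
 knob [ 0.4434 -0.201 ] [0.0654 0.067 ] 121 (array([ 0.4428, -0.2026]), 13.1, 12.9, 13.6)
 carrier comp (array([ 0.5818, -0.1351]), 205.5, 102.5, -0.8) 6622
 carrier comp (array([ 0.5749, -0.2567]), 210.1, 73.4, 9.7) 4189
```

```bash
python3 - <<'E'
from h import *
W=np.load('pics/car.npz'); P,im=W['P'],W['im']
hsv=cv2.cvtColor(im,cv2.COLOR_RGB2HSV)
b=box(P,.5,.70,-.22,-.09,-.005,.014)&(hsv[...,2]<60)
for c in comps(P,b,300): print('pocket',rectfit(P[c][:,:2]),np.median(P[c][:,2]).round(4),c.sum())
H=np.array([.4977,-.1776]); K=np.array([.4432,-.202]); r=.060
a0=np.arctan2(*(K-H)[::-1]); a1=np.radians(-99.8); R=rot(np.radians(-38))
env.reach(np.array([*K,.15]),R)
env.movel(np.array([*K,.041]),rate=.1)
f0=env.sense()['wrist_force']
effector.grasp(5); s=env.sense(); print('w',s['gripper_width'],s['wrist_force']-f0)
N=8
for a in np.linspace(a0,a1,N+1)[1:]:
    env.movel(np.array([*(H+r*np.array([np.cos(a),np.sin(a)])),.041]),rate=.05)
    s=env.sense(); print(round(np.degrees(a)),(s['wrist_force']-f0).round(2))
k=0
while np.linalg.norm((s['wrist_force']-f0)[:2])<6 and k<6:
    k+=1;a+=np.radians(1); env.movel(np.array([*(H+r*np.array([np.cos(a),np.sin(a)])),.041]),rate=.03)
    s=env.sense(); print(round(np.degrees(a)),(s['wrist_force']-f0).round(2))
effector.release(); p=env.sense()['ee_pos']; print(p)
env.movel(np.array([p[0],p[1],.2]))
env.reach(np.array([.53,-.1,.24]),rot(0)); env.pause(.2)
im,d,s=snap('wrist','car2.png'); np.savez('pics/car2.npz',im=im,d=d,P=cloud('wrist',d,s))
for n in('rack_foot','stop_hinge','stop_knob','pocket1'): print(n,[(np.round(r['at'],4).tolist(),round(r['score'],2)) for r in tip_of('wrist',n)])
P=cloud('wrist',d,s); q=P[box(P,.44,.54,-.28,-.18,.055,.085)]; print('knob',q[:,:2].mean(0),len(q), s['t'])
E
```

```text
pocket (array([ 0.5581, -0.1396]), 68.2, 66.0, -9.7) 0.0093 2480
pocket (array([ 0.6299, -0.152 ]), 67.1, 66.3, -10.3) 0.0093 2486
w 0.013666992518710914 [ 1.64736639 -0.46254299  0.06877067]
-149 [ 0.56 -1.15 -0.01]
-142 [-0.22 -0.41  1.46]
-135 [-1.91 -2.05 -1.22]
-128 [-0.97 -1.39 -2.15]
-121 [ 0.17 -1.09 -2.74]
-114 [ 1.04  0.2  -2.32]
-107 [-0.24 -1.13 -3.02]
-100 [-8.08  2.29  3.89]
[ 0.48747328 -0.23672422  0.04099104]
rack_foot [([0.4992, -0.2242, 0.0143], 0.76)]
stop_hinge [([0.4971, -0.1764, 0.0274], 0.94)]
stop_knob [([0.4784, -0.233, 0.0639], 0.75), ([0.5902, -0.195, 0.0025], 0.64)]
pocket1 [([0.5584, -0.1362, 0.0101], 0.95), ([0.4604, 0.0093, 0.0278], 0.71), ([0.6259, -0.146, 0.0085], 0.6)]
knob [ 0.48603531 -0.23270558] 124 16.5917
```

View pics/car2.png

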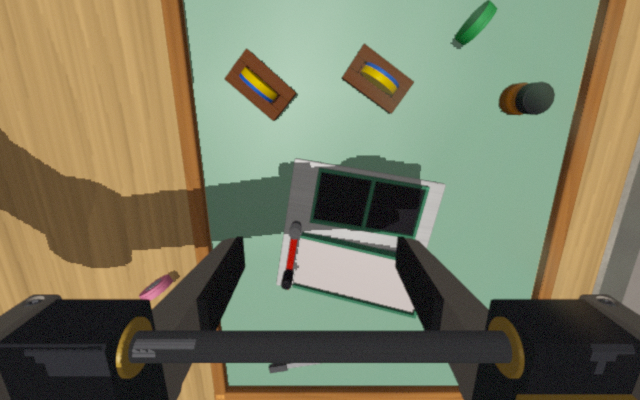

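```bash
python3 - <<'E'
from h import *
yaw=np.radians(-9.9); X=np.array([np.cos(yaw),np.sin(yaw)]);Y=np.array([-X[1],X[0]])
F=np.array([.4983,-.2274])
im,d,s=snap('top','top2.png'); T=(cloud('top',d,s),im)
for nm in('car','car2','top'):
    if nm=='top': P,im=T
    else: W=np.load(f'pics/{nm}.npz'); P,im=W['P'],W['im']
    hsv=cv2.cvtColor(im,cv2.COLOR_RGB2HSV)
    u=(P[...,:2]-F)@X; v=(P[...,:2]-F)@Y; z=P[...,2]
    # height profile across y at mid-slope
    for u0 in(.05,.11):
        m=(abs(u-u0)<.01)
        zz=[np.median(z[m&(abs(v-c)<.0015)]) if (m&(abs(v-c)<.0015)).sum()>2 else np.nan for c in np.arange(-.048,.05,.003)]
        print(nm,u0,(np.array(zz)*1000).round(0).tolist())
    m=(abs(v)<.03)&(u>.005)&(u<.16)&(z<.06)&(z>.008)
    print('slope fit',np.polyfit(u[m],z[m],1).round(4))
    m=(abs(v)<.02)
    print('profile',[(c,round(float(np.median(z[m&(abs(u*1000-c)<2)]))*1000,1)) for c in list(range(-20,12,4))+list(range(150,186,4)) if (m&(abs(u*1000-c)<2)).sum()>2])
    k=box(P,.40,.54,-.28,-.15,.0635,.085); q=P[k][:,:2]; H=F-.009*X+.049*Y
    if len(q): c=q.mean(0)-H; print('knob',q.mean(0).round(4),np.linalg.norm(c).round(4),np.degrees(np.arctan2(c[1],c[0])).round(1),'goal',np.degrees(yaw)-90)
    red=(hsv[...,0]<8)|(hsv[...,0]>172); red&=(hsv[...,1]>140)&box(P,.42,.54,-.28,-.16,.026,.04)
    if red.sum()>8: print('red',rectfit(P[red][:,:2]),red.sum())
E
```

```text
car 0.05 [nan, nan, nan, 32.0, 28.0, 24.0, 23.0, 24.0, 24.0, 24.0, 23.0, 24.0, 24.0, 24.0, 24.0, 24.0, 24.0, 24.0, 24.0, 24.0, 24.0, 24.0, 24.0, 24.0, 24.0, 24.0, 24.0, 24.0, 24.0, 32.0, 22.0, 9.0, 8.0]
car 0.11 [nan, nan, nan, 42.0, 39.0, 34.0, 34.0, 34.0, 34.0, 35.0, 35.0, 34.0, 34.0, 34.0, 34.0, 34.0, 34.0, 34.0, 34.0, 34.0, 35.0, 34.0, 34.0, 35.0, 35.0, 34.0, 34.0, 34.0, 34.0, 10.0, 33.0, 9.0, 9.0]
slope fit [0.178  0.0148]
profile [(-20, 8.3), (-16, 8.3), (-12, 8.3), (-8, 8.3), (-4, 8.7), (0, 14.7), (4, 15.5), (8, 16.3)]
knob [ 0.4428 -0.203 ] 0.0607 -155.2 goal -99.9
red (array([ 0.4538, -0.1966]), 77.7, 10.6, 26.5) 351
car2 0.05 [nan, nan, nan, 32.0, 28.0, 23.0, 23.0, 24.0, 24.0, 24.0, 24.0, 24.0, 24.0, 23.0, 24.0, 24.0, 24.0, 24.0, 23.0, 24.0, 24.0, 23.0, 24.0, 23.0, 23.0, 24.0, 24.0, 24.0, nan, 31.0, 23.0, 9.0, 8.0]
car2 0.11 [nan, nan, nan, 42.0, 39.0, 34.0, 35.0, 35.0, 35.0, 34.0, 34.0, 34.0, 35.0, 34.0, 34.0, 34.0, 34.0, 34.0, 34.0, 34.0, 34.0, 34.0, 34.0, 34.0, 34.0, 34.0, 34.0, 34.0, 9.0, 10.0, 33.0, 9.0, 9.0]
slope fit [0.1778 0.0148]
profile [(-20, 8.5), (-16, 39.5), (-12, 43.1), (-8, 41.5), (-4, 8.8), (0, 14.7), (4, 15.5), (8, 16.4), (150, 41.4), (154, 42.0), (158, 43.2)]
knob [ 0.4857 -0.2339] 0.0576 -102.2 goal -99.9
red (array([ 0.4909, -0.208 ]), 45.1, 8.5, 80.1) 197
top 0.05 [nan, nan, nan, nan, nan, nan, nan, nan, nan, nan, nan, nan, nan, nan, nan, nan, nan, nan, nan, nan, nan, nan, nan, nan, nan, nan, nan, nan, nan, nan, nan, nan, nan]
top 0.11 [nan, nan, nan, nan, nan, nan, nan, nan, nan, nan, nan, nan, nan, nan, nan, nan, nan, nan, nan, nan, nan, nan, nan, nan, nan, nan, nan, nan, nan, nan, nan, nan, nan]Traceback (most recent call last):
  File "<stdin>", line 16, in <module>
    raise TypeError("expected non-empty vector for x")
TypeError: expected non-empty vector for x
```

```bash
cat >> h.py <<'E'
yaw=np.radians(-9.9); X=np.array([np.cos(yaw),np.sin(yaw)]);Y=np.array([-X[1],X[0]])
F=np.array([.4983,-.2274])
def best(p,th):
    q=env.sense()['joint_positions']; c=[]
    for t in (th,th+np.pi):
        j=solver.inverse_kinematics(np.array(p),rot(t))
        if j is not None: c.append((np.abs(np.array(j)-q).max()+(5 if abs(j[6])>2.7 else 0),t))
    return rot(min(c)[1])
def go(xy,z,th):
    env.reach(np.array([*xy,z]),best([*xy,z],th))
def pick_vial():
    im,d,s=snap('top'); V=vials(cloud('top',d,s),im); 
    print(len(V),'vials seen',[(v[0].tolist(),v[1],v[3]) for v in V])
    V=[v for v in V if abs(v[1]-62)<5 and abs(v[2]-26)<4]
    c,_,_,a=sorted(V,key=lambda v:v[0][1])[0][:4]
    go(c,.12,np.radians(a)); env.movel(np.array([*c,.015]),rate=.12)
    effector.grasp(10); w=env.sense()['gripper_width']; print('picked',c,a,'w',round(w,4))
    env.movel(np.array([*c,.15]),rate=.2); return w
def place_vial(k):
    x=.009+.026*k+(.002 if k==0 else .0015); p=F+x*X; z=.0135+.176*x+.0132
    go(p,.16,yaw+np.pi/2); print('hold',round(env.sense()['gripper_width'],4))
    env.movel(np.array([*p,z+.02]),rate=.15); env.movel(np.array([*p,z-.002+.001]),rate=.04)
    env.pause(.2); effector.release(); env.movel(np.array([*p,.16]),rate=.15)
    print('placed',k,env.sense()['t'])
E
python3 - <<'E'
from h import *
effector.grasp(5)
k=F-.009*X-.011*Y
st=k-.035*X
go(st,.12,yaw+np.pi/2); env.movel(np.array([*st,.045]),rate=.12); env.pause(.3); f0=env.sense()['wrist_force']
for u in np.arange(-.030,-.010,.001):
    env.movel(np.array([*(k+u*X),.045]),rate=.03); f=(env.sense()['wrist_force']-f0)@np.array([*X,0]); print(round(u*1000),f.round(1),end='; ')
    if f<-8: break
env.movel(np.array([*st,.045])); env.movel(np.array([*st,.15])); effector.release()
print(env.sense()['t'])
pick_vial()
E
```

```text
-30 -1.2; -29 -0.3; -28 -0.6; -27 -0.3; -26 -0.5; -25 -0.7; -24 -1.1; -23 -1.4; -22 -0.9; -21 -0.8; -20 0.1; -19 -1.2; -18 -4.4; -17 -7.6; -16 -9.0; 26.875
4 vials seen [([0.5903, 0.2939], 61.9, -53.8), ([0.5728, 0.1832], 63.1, 62.3), ([0.479, 0.3042], 64.1, 51.6), ([0.464, 0.1864], 62.6, -63.2)]
picked [0.5728 0.1832] 62.3 w 0.0618
```

```bash
python3 - <<'E'
from h import *
place_vial(0)
env.reach(np.array([.53,-.12,.24]),rot(0)); env.pause(.2)
im,d,s=snap('wrist','v0.png')
E
```

```text
hold 0.0617
placed 0 35.875
```

View pics/v0.png

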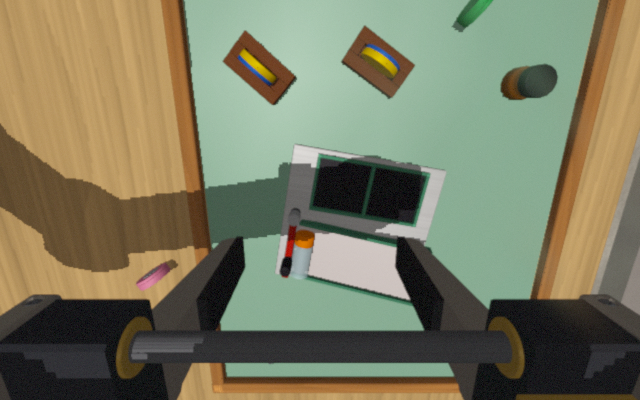

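Vial 0 lies crosswise behind the stop at about (303,253). I'll do the rest the same way.

```bash
python3 - <<'E'
from h import *
for k in (1,2,3):
    w=pick_vial()
    if abs(w-.062)>.003: print('bad grasp'); break
    place_vial(k)
env.reach(np.array([.53,-.12,.24]),rot(0)); env.pause(.2)
im,d,s=snap('wrist','v3.png'); P=cloud('wrist',d,s); print(s['t'])
u=(P[...,:2]-F)@X; v=(P[...,:2]-F)@Y; z=P[...,2]-.0135-.176*u
m=(abs(v)<.025)
print([(c,round(float(np.median(z[m&(abs(u*1000-c)<2)]))*1000)) for c in range(0,130,4) if (m&(abs(u*1000-c)<2)).sum()>2])
E
```

```text
3 vials seen [([0.5908, 0.2942], 62.3, -55.0), ([0.4798, 0.3047], 64.5, 51.7), ([0.4641, 0.1866], 62.5, -63.3)]
picked [0.4641 0.1866] -63.3 w 0.0621
hold 0.0621
placed 1 46.0583
2 vials seen [([0.5907, 0.2945], 62.6, -55.1), ([0.4792, 0.3039], 63.2, 52.5)]
picked [0.5907 0.2945] -55.1 w 0.0619
hold 0.0618
placed 2 55.6583
1 vials seen [([0.4793, 0.3044], 63.7, 51.3)]
picked [0.4793 0.3044] 51.3 w 0.0621
hold 0.0617
placed 3 65.3333
66.75
[(0, 27), (4, 27), (8, 27), (12, 25), (16, 21), (20, 21), (24, 26), (28, 27), (32, 27), (36, 26), (40, 23), (44, 19), (48, 24), (52, 27), (56, 28), (60, 27), (64, 24), (68, 20), (72, 22), (76, 26), (80, 28), (84, 27), (88, 25), (92, 22), (96, 18), (100, 2), (104, 1), (108, 2), (112, 2), (116, 2), (120, 1), (124, 1), (128, 1)]
```

View pics/v3.png

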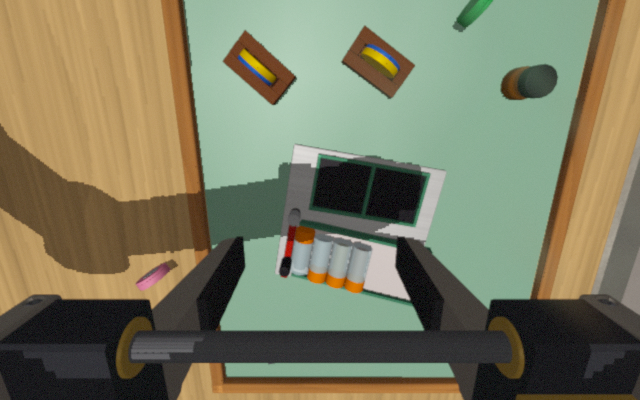

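```bash
cat >> h.py <<'E'
PK={1:np.array([.5581,-.1396]),2:np.array([.6299,-.152])}
def holder(c,blue,pk,sgn):
    "c centre, blue deg world, pocket, sgn: wall W = sgn*X"
    n=sgn*X; goal=np.degrees(np.arctan2(n[1],n[0])); delta=(goal-blue+180)%360-180
    p=PK[pk]+.026*n; q0=env.sense()['joint_positions']; opt=[]
    for t in (blue,blue+180):
        a=solver.inverse_kinematics(np.array([*c,.14]),rot(np.radians(t))); b=solver.inverse_kinematics(np.array([*p,.14]),rot(np.radians(t+delta)))
        if a is not None and b is not None: opt.append((max(abs(a[6]),abs(b[6])),t,round(a[6],2),round(b[6],2)))
    print(opt); t=min(opt)[1]
    env.reach(np.array([*c,.14]),rot(np.radians(t))); env.movel(np.array([*c,.024]),rate=.1)
    effector.grasp(15); print('w',env.sense()['gripper_width'])
    env.movel(np.array([*c,.14]),rate=.15)
    env.reach(np.array([*p,.14]),rot(np.radians(t+delta))); print('hold',env.sense()['gripper_width'],env.sense()['tcp_rot'][:2,2])
    env.movel(np.array([*p,.05]),rate=.12); f0=env.sense()['wrist_force'][2]; env.movel(np.array([*p,.0265]),rate=.03)
    env.pause(.2); print('fz',env.sense()['wrist_force'][2]-f0)
    effector.release(); env.movel(np.array([*p,.14]),rate=.1); print('t',env.sense()['t'])
def push(pk,sgn,travel=.018,z=.044):
    n=sgn*X; st=PK[pk]+.056*n
    effector.grasp(5); go(st,.14,yaw+np.pi/2); env.movel(np.array([*st,z]),rate=.12)
    env.movel(np.array([*(PK[pk]+(.043-travel)*n),z]),rate=.08); print('f',env.sense()['wrist_force'])
    env.movel(np.array([*st,z]),rate=.1); env.movel(np.array([*st,.15]),rate=.15); effector.release()
E
python3 - <<'E'
from h import *
holder(np.array([.4584,.0058]),-131,1,-1)
env.reach(np.array([.53,-.09,.24]),rot(0)); env.pause(.2)
im,d,s=snap('wrist','h1.png'); P=cloud('wrist',d,s)
a=P[...,:2]-PK[1]; u=a@X; v=a@Y; m=(abs(u)<.045)&(abs(v)<.034)&(P[...,2]>.022)&(P[...,2]<.08)
print('disc u,v',u[m].mean(),v[m].mean(),np.percentile(P[m][:,2],[50,98]),rectfit(P[m][:,:2]))
E
```

```text
[(np.float64(2.5330785338940798), -131, np.float64(-2.53), np.float64(2.4)), (np.float64(0.3477244466282287), 49, np.float64(0.32), np.float64(-0.35))]
w 0.011618280117422523
hold 0.011864186537126798 [ 0.98553816 -0.16943755]
fz -0.9347116548250781
t 76.1833
disc u,v -0.026664906921010725 0.004881459229321705 [0.05024531 0.05489885] (array([ 0.5323, -0.1348]), 44.4, 12.4, 79.8)
```

View pics/h1.png

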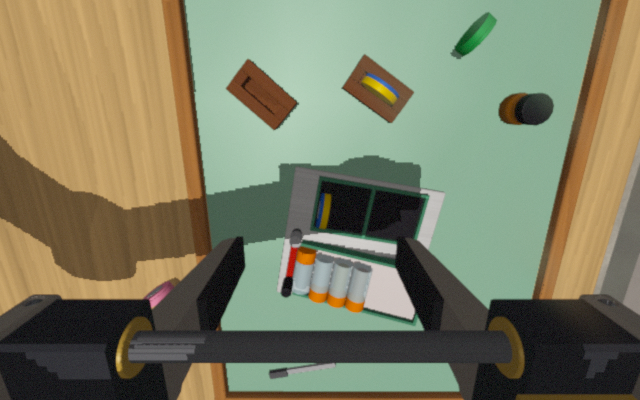

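Holder 1 stands on edge at (323,210) with its blue face toward the wall. Next I'll push it over and then do holder 2.

```bash
python3 - <<'E'
from h import *
push(1,-1)
holder(np.array([.5973,.0124]),56,2,1)
env.reach(np.array([.53,-.09,.24]),rot(0)); env.pause(.2)
im,d,s=snap('wrist','h2.png'); P=cloud('wrist',d,s)
for k in(1,2):
    a=P[...,:2]-PK[k]; u=a@X; v=a@Y; m=(abs(u)<.034)&(abs(v)<.034)&(P[...,2]>.0175)&(P[...,2]<.08)
    if m.sum()>20: print(k,u[m].mean(),v[m].mean(),np.percentile(P[m][:,2],[50,98]),rectfit(P[m][:,:2]))
E
```

```text
f [-0.41979074  0.78077089 -0.55022678]
[(np.float64(0.4572975978393598), 56, np.float64(0.46), np.float64(-0.27)), (np.float64(2.5123742121421833), 236, np.float64(-1.44), np.float64(2.51))]
w 0.011975974599743347
hold 0.011455936037287614 [ 0.98573188 -0.16830959]
fz -0.28468840564186093
t 93.025
1 0.0039900708161640834 0.0003257126950402737 [0.02054142 0.02216537] (array([ 0.5621, -0.1423]), 67.3, 53.9, 76.2)
2 0.022832897174859052 0.004586478089105848 [0.04472145 0.05465552] (array([ 0.6491, -0.1603]), 74.5, 26.1, 52.2)
```

View pics/h2.png

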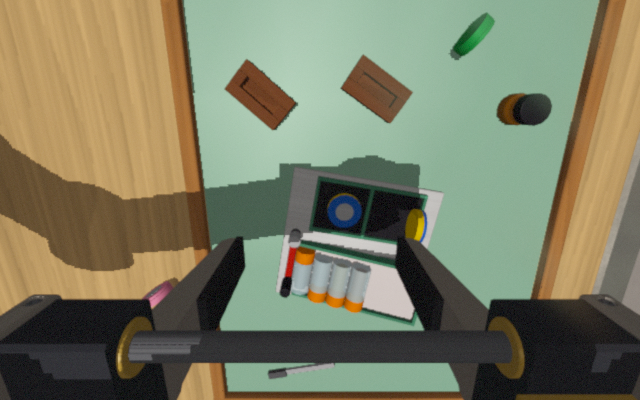

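Holder 1 lies flat in pocket 1, blue face up, at (345,211). Holder 2 stands on edge at (416,225) with its blue face outward, so I'll push it over too.

```bash
python3 - <<'E'
from h import *
push(2,1)
env.reach(np.array([.5,0.06,.24]),rot(0)); env.pause(.5)
im,d,s=snap('top','end.png'); P=cloud('top',d,s)
for k in(1,2):
    a=P[...,:2]-PK[k]; u=a@X; v=a@Y; m=(abs(u)<.032)&(abs(v)<.032)&(P[...,2]>.016)&(P[...,2]<.08)
    if m.sum()>20: print(k,u[m].mean(),v[m].mean(),np.percentile(P[m][:,2],[5,50,98]),rectfit(P[m][:,:2]))
print('tray vials',vials(P,im))
env.reach(np.array([.53,-.12,.24]),rot(0)); env.pause(.2); im2,d,s=snap('wrist'); P=cloud('wrist',d,s)
a=P[...,:2]-F; u=a@X; v=a@Y; z=P[...,2]-.0135-.176*u
m=(abs(v)<.045)&(u>-.002)&(u<.12)&(z>.016)&(z<.035); print('vials block u,v',np.percentile(u[m],[1,99]).round(3),np.percentile(v[m],[2,98]).round(3))
c=np.vstack([cv2.resize(im[120:290,200:520],(640,340)),im2[130:330]]); cv2.imwrite('pics/endc.png',c[...,::-1]); print(s['t'])
E
```

```text
f [-0.57161862  0.58652889 -0.50228452]
1 0.003888295389374139 0.0005640764468225093 [0.01775604 0.02061981 0.0238966 ] (array([ 0.5609, -0.1442]), 54.8, 44.5, 77.0)
2 -0.0056705985913278415 -0.0004311970404033495 [0.01762329 0.0206581  0.0236099 ] (array([ 0.6274, -0.1565]), 55.1, 54.2, -9.6)
tray vials []
vials block u,v [-0.001  0.093] [-0.029  0.035]
103.5583
```

View pics/endc.png

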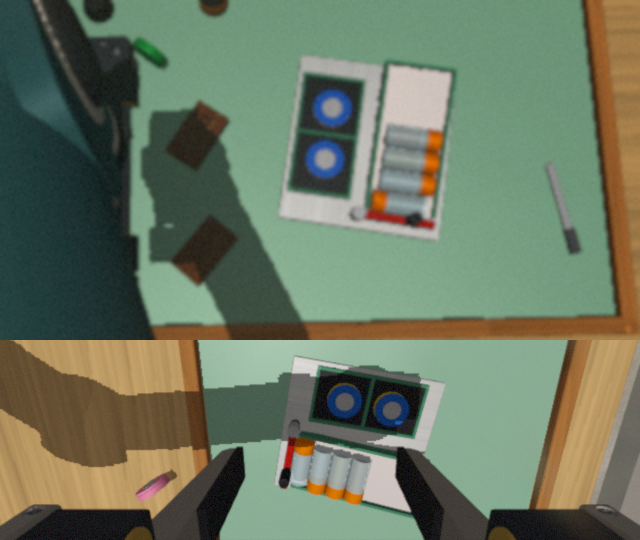

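Both holders lie flat with the blue face up, at (345,402) and (391,411). All four vials sit behind the closed stop and the tray is empty, so I'm handing in.

```bash
python3 -c "
from h import *
print(workorder.finish_job(), env.sense()['t'])"
```

```text
the job is handed in; nothing more can be done
the job is handed in; nothing more can be done
```

The kit carrier is made up and handed in after about 104 s of the 210 s allowed; no verdict was reported.

- **Stop arm:** I closed it first, before any vial was moved. A second push on the knob met hard resistance straight away (about 9 N), and the bar measured parallel to the rack's foot (80.1° against 80.1° expected). The knob's position in one wrist image gave about 2° different. I put that down to the viewing angle, because the force check and the bar fit agreed.
- **Vials:** All four are on the rack, lying crosswise and touching each other from the stop upward (about 0 to 93 mm along the floor). The last check found none in the tray.
- **Holders:** Both lie flat, one in each pocket, blue face up. They sit about 4 mm and 6 mm off their pocket centres, with their top faces about 20 mm above the bench, as expected.
- **Left alone:** I did not approach the oil jar, loupe, red box, tweezers or the look-alike discs. I did not measure their positions again at the end.

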